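# Take the lantern off its safety hook

## Robot

A 6-joint arm with a two-finger parallel gripper is mounted at the origin on the work surface. World frame = base frame: x ahead of the robot, y to its left, z up, the work surface at z = 0. Lengths are in m, angles in degrees, forces in N, time in s.
With the tool pointing down it reaches from about 0.25 to 0.725 m from the base axis. Payload 9.7 kg.
Tool frame: the origin (TCP) lies midway between the tips of the shut fingers; the grasp point (between the pads) lies 19 mm behind it (bot.hold_point_z is the distance from the TCP to the grasp point, in m); z points along the fingers, y is the line along which they close (so a half turn about z gives the same grasp; the last joint's range is limited). The gripper opens to 85 mm and grips with 20 to 120 N. Pads are 22 mm wide; open, the fingers measure 114 mm over their backs; the gripper's body (76 mm by 85 mm) begins 54 mm behind the grasp point. The pads swing forward as they close: fully open they stand 13 mm farther back than shut.
Start: joints at [-63.598, 4.979, 10.078, 95.1, 0, 90], TCP at [0.245, -0.493, 0.231] pointing down, gripper open.
Joint ranges: [-179.16, 179.16], [-48.56, 103.87], [-65.8, 70.77], [-126.05, 130.52], [-82.76, 87.17], [-180, 180]. Speed limits (degrees/s): [127.2, 127.2, 147.25, 180, 180, 180].

## Interface

Orientations are given as [roll, pitch, yaw] about the fixed x, y, z axes, in that order (R = Rz(yaw) Ry(pitch) Rx(roll)).
In Python, from workcell import bot gives the robot as it stands.
- The arm moves only by the tool play_rows, never from a script. Its argument "steps" is a list that holds one entry, the list of rows, each a list of 4 numbers: the shift along the tool's x, y, z in m, then the turn about the tool's z in rad. In form: [[[tx, ty, tz, yaw], ...]]. A call has exactly 5 rows; each row shifts and turns the commanded pose from where the row before left it, along the tool's axes as they then stand; what a row does not reach is not made up. A row lasts 1/12 s, in which the tool goes at most 41.7 mm and 7.16 degrees, less where a joint would pass 70% of its speed; a pose out of reach is approached as far as the arm can. A call is refused whole if a number of a shift passes 0.0417 or a number of a turn 0.125, either way. A call with a gripper value outside its range is refused whole. "gripper" is the finger opening in m, from 0 to 0.0854, set as the call begins (left out, the last holds). The fingers move at their own pace and stop on an object; "squeeze" is the grip in N (left out, the last holds). Time passes only in rows, so rows that do not move let the fingers close, or fill a call up. It gives the time, the measured TCP pose, the force, the opening and the grip force at its end, in the units of the state.
- bot.get_obs(): the state, without advancing time (a new reading comes with each control period).
- bot.camera(name): name is "scene" or "top" or "wrist"; returns a dict with "img" (420x560x3 uint8, blue, green, red), "vfov" (degrees; the focal length in pixels is half the picture's height over the tangent of half this angle, whatever the lens; pixels are square), "cx", "cy" (the principal point, pixels), "xyz" and "attitude" of the camera in the world. Camera axes: x right, y down, z forward; pixel columns grow to the right and rows downward; lengths in m; the calibration is good to about 2 mm. A picture is of the moment at which its call begins. There is no depth.
- bot.job_done(): hands the job in; it is judged then, once.
The state is a dict: "time": time; "q": joint angles; "qd": joint speeds; "joint_efforts": joint torques, N m; "ee_pos": TCP position; "tcp_rot": TCP orientation; "wrist_force": force on the tool from outside, world axes, zero at the start; "torque": the same for the moment, N m; "opening": finger opening in m; "grasp_force": force on a finger pad.
Only numpy, scipy, OpenCV 4.12 (cv2) and the standard library are available. Lean on these libraries where they do the work, as an engineer would, in place of code of your own. Each camera call takes 0.05 s, during which the arm holds its last target. There are 200 camera calls.

## Task

Take the brass lantern down so its candle can be changed: with your fingers either side of its strap, press the hook's sprung keeper back by its finger bar, hold it open, and lift the lantern off by the strap. Then stand it gently on the round wooden board with its whole base on the board. Keep it upright, do not force the keeper or drag the strap against the hook, and leave everything else where it is.

Things in the scene. Friction and masses are not known exactly. Their poses are not given: they have to be found in the camera images.
- lantern: Brass lantern to take down, 0.33 to 0.57 kg, hanging by its strap on the stand's hook. Glass body 70 x 70 mm, roof edge 76 mm, roof top 110 mm up, total height 165 mm. Origin in the middle of its underside, z up, y along the strap's width.
- strap (a point): Middle of the top piece of the lantern's rigid flat strap handle, 162.5 mm above its underside. The strap is 30 mm wide along y and 8 mm deep along x: two upright legs 4 mm thick rise 50 mm from the roof to the top piece, 5 mm thick; the open window between them is 22 mm wide. It lies across the hook.
- stand: Black iron lantern stand, fixed to the counter. Its hook points along the stand's -x. Origin on the counter straight below the middle of the hook's seat; x runs from the hook's tip towards the post (16 mm thick, at x = 100 mm), y across, z up. The hook is plate 8 mm thick (y -4 to 4 mm). Its foot is round, 136 mm across, under the post.
- hook_seat (a point): Middle of the top of the hook's flat seat, where the strap rests, 210 mm above the counter. The seat runs from x -6 to +33 mm, plate 8 mm deep; then the shank, x +33 to +45 mm, rising 44 mm above the seat.
- hook_tip (a point): Top of the hook's upturned tip, 25 mm above the seat. The tip stands from x -6 to -14 mm of the stand. The keeper's end rests inside it when shut.
- keeper_pin (a point): Hinge pin of the sprung keeper, along y, at the shank, x +31 mm and 40 mm above the seat. The steel leaf, 12 mm wide, 40 mm long, leans from it down and out to the tip (63 degrees from straight down) and bars the strap's way up. It opens inwards only: its end swings down and back towards the shank, 0.5 rad to a hard stop; the strap passes freely only in the last 0.05 rad.
- finger_bar (a point): Middle of the keeper's brass finger bar as made, keeper shut (a point fixed to the stand). The bar lies along y across the leaf, 62 mm long, 6 mm thick, 38 mm from the pin, 53.5 degrees from straight down; but it has been bent by hand up to 0.16 rad (6 mm) forward or back about the pin. That is not measured: find the bar and the stop by touch.
- post_top (a point): Ball on top of the stand's post, 230 mm above the counter. About the keeper: it springs shut when let go; pushed along its arc the bar takes 1 to 2 N up to the stop, then the force climbs steeply (keep it under 10 N). Off its arc it binds. One finger each side of the strap can push the bar, then close on the strap and lift while still pushing.
- board: Round pale wooden board lying on the counter, fixed, 170 mm across, 14 mm thick. Origin at the middle of its underside. The lantern goes on it.
- dark_lantern: Dark bronze lantern of the same make standing on the counter; to be left alone. Origin under its middle.
- canister: White and black chequered canister with a red knob, 94 mm across, 125 mm high; leave alone. Origin under its middle.
- mill: Wooden pepper mill, 54 mm across, 140 mm high; leave alone. Origin under its middle.
- bowl: Blue bowl, 130 mm across, 55 mm high; leave alone. Origin under its middle.
- mug: Terracotta-coloured mug, 80 mm across and 90 mm high; leave alone. Origin under its middle.
- candle: Spare cream candle, 38 mm across, 38 mm high, standing on the counter between robot and stand; leave alone. Origin under its middle.
There are look-alikes about, which are no part of the job. Several things look just like the board: the one meant starts farthest from the robot's base.

How it is judged (in metres and radians):
On the way, in this order (a step that is already met when the one before it is completed fails the run):
1. the fingers press the keeper while the lantern still hangs on the hook (contact force between the fingers and stand above 1 N and distance between strap and hook_seat below 0.02 m), for 0.2 s.
2. the lantern is off the hook: its strap more than 50 mm from the seat (distance between strap and hook_seat above 0.05 m), for 0.2 s.
At the end, for the whole second after the job is handed in: the brass lantern stands still and upright (within 0.06 rad) on the round board, its whole base on it (middle within 36 mm of the board's middle), touching nothing of the stand and let go (horizontal distance between lantern and board below 0.036 m and z of lantern in the frame of board between 0.011 and 0.018 m and angle between lantern's own z axis and vertical below 0.06 rad and linear speed of lantern below 0.02 m/s and contact force between lantern and board above 1 N and not (contact force between lantern and stand above 0.05 N)).
It fails at once if the robot pushes the stand, hook or keeper with more than 10 N (contact force between any of the fingers, the arm and stand above 10 N).
It fails at once if the lantern is dragged against the hook or keeper with more than 18 N (contact force between lantern and stand above 18 N).
It fails at once if the lantern is set down or knocked on the board with more than 25 N (contact force between lantern and board above 25 N).
It fails at once if the lantern is tipped more than 0.4 rad (angle between lantern's own z axis and vertical above 0.4 rad).
It fails at once if something else on the counter is moved more than 20 mm (distance of any of dark_lantern, canister, mill, bowl, mug, candle from where it was at the start of the episode above 0.02 m).
It also fails if it takes over 72 s, if anything falls off the work surface, if the arm or the gripper's body presses on something with over 40 N, if the wrist force passes 120 N, or if a joint passes its speed limit or range.

## Working session

There is one attempt and no reset: what is moved stays moved. The work goes in short steps, Python scripts to look and compute and a tool call to move; the robot and the scene stay as the last step left them, time stands still between calls to the robot, and variables do not carry over. Pictures are saved under pics/ and viewed, at most 11 in all, crops included, and the job is handed in when it is done.

Besides the shell and the picture viewer there is one more tool, called after ">>>" as name(argument=value, ...) on one line, values as JSON. play_rows: Moves the arm, as the interface text tells. Its arguments: {"type":"object","properties":{"steps":{"type":"array","items":{"type":"array","items":{"type":"array","items":{"type":"number"}}}},"gripper":{"type":"number"},"squeeze":{"type":"number"}},"required":["steps"]}

```bash
mkdir -p pics; ls
python3 - <<'E'
from workcell import bot
import cv2, numpy as np
print(bot.get_obs())
for n in("scene","top"):
    c=bot.camera(n); cv2.imwrite(f"pics/{n}0.png",c["img"]); np.savez(f"{n}0.npz",**{k:np.array(v) for k,v in c.items()})
    print({k:v for k,v in c.items() if k!="img"})
E
```

```text
pics
{'time': 0.0, 'q': array([-6.35996756e+01,  5.01089908e+00,  1.00334450e+01,  9.50994816e+01,
       -1.32657095e-03,  8.99989679e+01]), 'qd': array([ 0.01522386,  0.01201593, -0.02015128,  0.01901988,  0.02898581,
        0.02810029]), 'joint_efforts': array([-4.18761711e-04, -5.20389032e+01,  4.64800715e+01,  1.64864247e-02,
       -8.06374555e-05, -7.13425948e-06]), 'ee_pos': array([ 0.24444164, -0.49243233,  0.23057596]), 'tcp_rot': array([-1.79923064e+02,  1.32518382e-03,  2.64013583e+01]), 'wrist_force': array([-0.61764851, -0.90711875,  0.26746423]), 'torque': array([ 0.02515491, -0.04447803, -0.05942188]), 'grasp_force': 0.0, 'opening': 0.08525184879588271}
{'vfov': 50.60054777362066, 'cx': 272.7089705692871, 'cy': 207.33114569218526, 'xyz': array([1.26263713, 0.27358825, 1.23908665]), 'attitude': array([-143.83547478,   -0.94445381,  109.92376624])}
{'vfov': 42.31806865429382, 'cx': 281.62228265993906, 'cy': 206.3954467371666, 'xyz': array([0.32500665, 0.02572472, 2.09218539]), 'attitude': array([-1.73790148e+02, -8.00920210e-02, -8.82966647e+01])}
```

View pics/scene0.png

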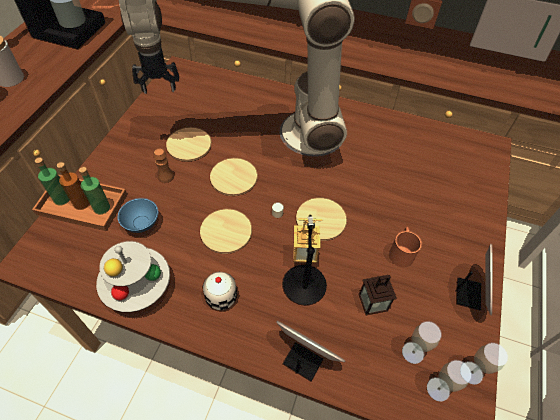

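View pics/top0.png

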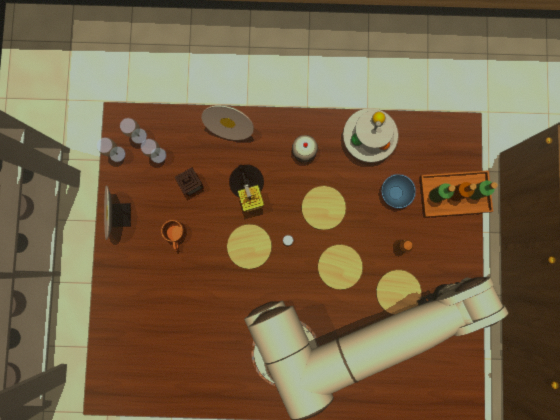

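Scene shows four boards at about (188,144), (233,176), (226,230) and (321,218). The brass lantern hangs at (307,240), with the stand foot at (304,286). The matching boards in top are (399,291), (340,267), (324,207) and (249,246), and the foot is at (246,181).

```bash
cat > h.py <<'E'
import numpy as np, cv2
from scipy.spatial.transform import Rotation as Ro
def load(n): return {k:v for k,v in np.load(n,allow_pickle=True).items()}
def cam(c):
    h=c["img"].shape[0]; f=h/2/np.tan(np.radians(float(c["vfov"]))/2)
    return f,float(c["cx"]),float(c["cy"]),Ro.from_euler('xyz',c["attitude"],degrees=True).as_matrix(),np.array(c["xyz"])
def ray(c,p):
    f,cx,cy,R,t=cam(c); d=R@np.array([(p[0]-cx)/f,(p[1]-cy)/f,1]); return t,d/np.linalg.norm(d)
def plane(c,p,z):
    t,d=ray(c,p); return t+d*(z-t[2])/d[2]
def proj(c,P):
    f,cx,cy,R,t=cam(c); q=(np.atleast_2d(P)-t)@R; return np.c_[q[:,0]/q[:,2]*f+cx,q[:,1]/q[:,2]*f+cy]
E
python3 - <<'E'
from h import *
S=load("scene0.npz");T=load("top0.npz")
print("base",plane(T,(285,355),0.0)) 
def blobs(c,z):
    hsv=cv2.cvtColor(c["img"],cv2.COLOR_BGR2HSV)
    m=cv2.inRange(hsv,(18,60,120),(32,190,255)); m=cv2.morphologyEx(m,cv2.MORPH_OPEN,np.ones((3,3)))
    n,l,s,ce=cv2.connectedComponentsWithStats(m)
    for i in range(1,n):
        if s[i,4]>500:
            print(s[i],ce[i].round(1),plane(c,ce[i],z).round(4),)
print("S");blobs(S,.014);print("T");blobs(T,.014)
for c,p in((S,(304,286)),(T,(246.5,181))): print("foot",plane(c,p,.008))
a=cv2.resize(S["img"][195:310,260:360],None,fx=5,fy=5,interpolation=cv2.INTER_CUBIC)
b=cv2.resize(T["img"][155:275,210:360],None,fx=4,fy=4,interpolation=cv2.INTER_CUBIC)
cv2.imwrite("pics/sc.png",a);cv2.imwrite("pics/tc.png",b)
E
```

```text
base [-0.00977643  0.00011483  0.        ]
S
[166 135  45  25 831] [188.4 146.6] [ 0.2589 -0.4076  0.014 ]
[ 210  159   47   35 1317] [233.2 175.9] [ 0.3321 -0.1935  0.014 ]
[ 294  198   52   50 1520] [321.6 218.4] [0.3991 0.157  0.014 ]
[ 200  209   52   43 1742] [225.5 230.3] [ 0.5562 -0.1261  0.014 ]
T
[  73   20   58   23 1184] [101.2  31.3] [1.2322 0.7701 0.014 ]
[ 131   23   59   22 1185] [160.   33.5] [1.2304 0.5351 0.014 ]
[ 191   25   58   21 1132] [219.3  35.4] [1.2297 0.2985 0.014 ]
[ 250   27   59   21 1102] [278.5  37.4] [1.2283 0.062  0.014 ]
[ 310   30   58   20 1057] [338.3  39.5] [ 1.2271 -0.1766  0.014 ]
[ 369   32   58   20 1024] [397.3  41.5] [ 1.2258 -0.4116  0.014 ]
[429  35  58  18 970] [457.2  43.5] [ 1.2248 -0.6505  0.014 ]
[488  37  58  18 947] [516.4  45.6] [ 1.2232 -0.8862  0.014 ]
[   0   49   71   73 3217] [37.5 76.7] [1.0377 1.0097 0.014 ]
[ 302  186   44   44 1539] [323.4 207.3] [ 0.5524 -0.1315  0.014 ]
[ 63 218  33  31 759] [ 78.5 231. ] [0.4329 0.8046 0.014 ]
[ 227  224   45   45 1568] [248.8 246. ] [0.3953 0.1505 0.014 ]
[488 233  14  75 611] [494.6 268.3] [ 0.3383 -0.788   0.014 ]
[ 318  245   45   44 1588] [339.9 266.5] [ 0.3277 -0.199   0.014 ]
[ 377  270   44   39 1181] [396.1 287.4] [ 0.2552 -0.4135  0.014 ]
[ 340  298  112   54 1291] [393.1 324. ] [ 0.1186 -0.4031  0.014 ]
[ 353  319  117   61 1036] [411.1 351.2] [ 0.0202 -0.4715  0.014 ]
[ 54 339  34  37 779] [ 70.7 356.1] [-0.0351  0.8009  0.014 ]
[491 360  10  60 541] [496.  388.8] [-0.107  -0.7876  0.014 ]
[269 363  32  56 567] [284.2 390.7] [-0.1372 -0.0004  0.014 ]
foot [0.6548918 0.1761972 0.008    ]
foot [0.64685665 0.16883796 0.008     ]
```

View pics/sc.png

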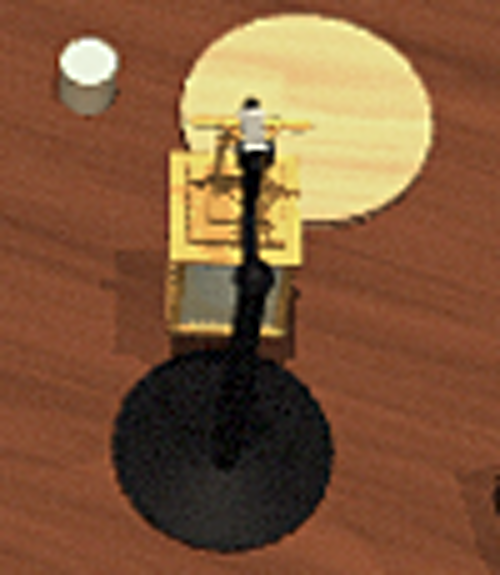

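View pics/tc.png

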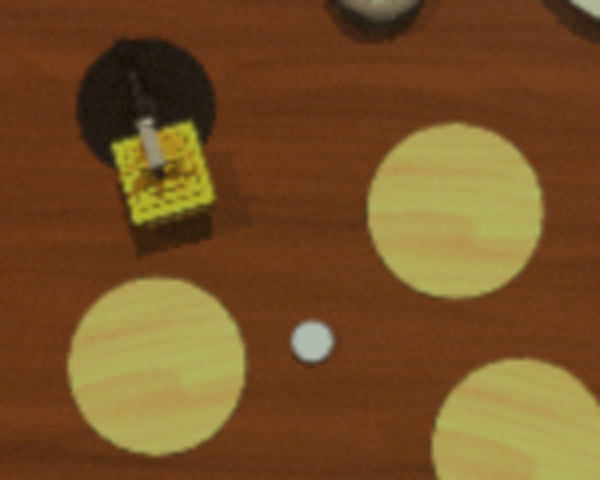

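Board candidates in the top view are (323,207), (249,246), (340,267) and (399,291), at distances 0.57, 0.43, 0.385 and 0.49 m from the base. The one meant is (323,207), at about (0.554,-0.129), the farthest; the crop confirms it is a plain empty round board. Next I fit the stand's pose from its keypoints.

```bash
cat > fit.py <<'E'
from h import *
from scipy.optimize import least_squares
S=load("scene0.npz");T=load("top0.npz")
sc=lambda u,v:(260+(u+.5)/5-.5,195+(v+.5)/5-.5); tc=lambda u,v:(210+(u+.5)/4-.5,155+(v+.5)/4-.5)
# stand-frame points
obs=[(S,(100,0,8),sc(223,449)),(S,(100,0,230),sc(257,278)),(S,(0.5,31,227),sc(313,127)),(S,(0.5,-31,227),sc(193,124)),
 (S,(31,0,252),sc(257,150)),
 (T,(100,0,8),tc(146,107)),(T,(31,0,252),tc(148,122)),(T,(-5,0,233),tc(157,166))]
def res(p):
    c,s=np.cos(p[2]),np.sin(p[2]); r=[]
    for C,P,uv in obs:
        X=np.array(P)/1000; W=np.array([p[0]+c*X[0]-s*X[1],p[1]+s*X[0]+c*X[1],X[2]])
        o=p[3:5] if C is S else p[5:7]
        r+=list(proj(C,W)[0]-uv-o)
    return np.r_[r,np.array(p[3:7])*.7]
f=least_squares(res,[.55,.14,.26,0,0,0,0]); print(f.x.round(4),np.degrees(f.x[2]));print(f.fun[:16].reshape(-1,2).round(1))
p=f.x
for C,uv,o in((S,(225.5,230.3),p[3:5]),(T,(323.4,207.3),p[5:7])): print("board",plane(C,np.add(uv,o),.014))
# roof yaw in top
k=[plane(T,np.add(tc(*q),p[5:7]),.125) for q in((112,145),(193,122),(215,205),(133,225))]
k=np.array(k);print("roof c",k.mean(0),[np.linalg.norm(k[i]-k[i-1]).round(4) for i in range(4)],np.degrees(np.arctan2(k[0]-k[3]+k[1]-k[2],1)[:0]))
d=k[0]-k[3]+k[1]-k[2];e=k[0]-k[1]+k[3]-k[2];print("lantern yaw",np.degrees(np.arctan2(d[1],d[0])),np.degrees(np.arctan2(-e[0],e[1])))
E
python3 fit.py
```

```text
[ 0.5632  0.1464  0.3114 -0.5584 -0.0677 -1.018  -0.7043] 17.842112399607778
[[ 0.3  2.7]
 [-0.3 -0.6]
 [-0.9 -0.3]
 [ 0.7 -0.6]
 [ 0.  -1.3]
 [-0.6 -2.7]
 [-0.4  1.3]
 [ 0.5  1. ]]
board [ 0.55664717 -0.12776588  0.014     ]
board [ 0.55503458 -0.127465    0.014     ]
roof c [0.56834562 0.14791    0.125     ] [np.float64(0.0762), np.float64(0.077), np.float64(0.0792), np.float64(0.0768)] []
lantern yaw 16.714401581424738 16.629692869742335
```

>>> play_rows(steps=[[[0,0,-0.04,0.082],[0,0,-0.04,0.082],[0.024,-0.0288,-0.02,0],[0.024,-0.0288,0,0],[0.024,-0.0288,0,0]]], gripper=0.045)

```text
time: 0.52
ee_pos: [0.2882, -0.3891, 0.3318]
tcp_rot: [179.9, -0.0, 16.9]
wrist_force: [0.3, 0.1, -0.5]
opening: 0.0451
grasp_force: 0.0
```

>>> play_rows(steps=[[[0.024,-0.0288,0,0],[0.024,-0.0288,0,0],[0.024,-0.0288,0,0],[0.024,-0.0288,0,0],[0.024,-0.0288,0,0]]])

```text
time: 0.93
ee_pos: [0.3606, -0.2151, 0.3307]
tcp_rot: [-180.0, 0.0, 17.0]
wrist_force: [0.6, -0.1, 0.1]
opening: 0.0449
grasp_force: 0.0
```

>>> play_rows(steps=[[[0.024,-0.0288,0,0],[0.024,-0.0288,0,0],[0.024,-0.0288,0,0],[0.024,-0.0288,0,0],[0.024,-0.0288,0,0]]])

```text
time: 1.35
ee_pos: [0.4333, -0.0421, 0.3308]
tcp_rot: [180.0, -0.0, 17.0]
wrist_force: [-0.3, -0.3, 0.2]
opening: 0.0453
grasp_force: 0.0
```

>>> play_rows(steps=[[[0.024,-0.0288,0,0],[0.024,-0.0288,0,0],[0.024,-0.0288,0,0],[0.02,-0.024,0,0],[0,0,0,0]]])

```text
time: 1.77
ee_pos: [0.4901, 0.0927, 0.3292]
tcp_rot: [-179.9, 0.1, 17.2]
wrist_force: [0.4, 0.4, -0.4]
opening: 0.0449
grasp_force: 0.0
```

>>> play_rows(steps=[[[0.013,-0.015,0,0],[0.013,-0.015,0,0],[0,0,0,0],[0,0,0,0],[0,0,0,0]]])

```text
time: 2.18
ee_pos: [0.5047, 0.1242, 0.3308]
tcp_rot: [180.0, 0.0, 17.0]
wrist_force: [-0.0, -0.4, 0.1]
opening: 0.0449
grasp_force: 0.0
```

Run:
```python
from workcell import bot
import cv2, numpy as np
from h import *
c=bot.camera("wrist"); np.savez("w1.npz",**{k:np.array(v) for k,v in c.items()})
print({k:v for k,v in c.items() if k!="img"}); o=bot.get_obs(); print(o["ee_pos"],o["tcp_rot"],bot.hold_point_z)
p=(.5632,.1464,np.radians(17.2))
q=[proj(c,[p[0]+np.cos(p[2])*X-np.sin(p[2])*Y,p[1]+np.sin(p[2])*X+np.cos(p[2])*Y,Z])[0].round() for X,Y,Z in((.1,0,.23),(.031,0,.25),(.0005,.031,.227),(.0005,-.031,.227),(-.01,0,.235))];print(q)
cv2.imwrite("pics/w1.png",cv2.resize(c["img"],(800,600),interpolation=cv2.INTER_CUBIC))
```

```text
{'vfov': 60.442846933978316, 'cx': 283.63331782662084, 'cy': 207.28659180223104, 'xyz': array([0.58056323, 0.1466438 , 0.47374073]), 'attitude': array([ 1.61862927e+02, -5.45880261e-02, -7.30315290e+01])}
[0.50462717 0.12399999 0.33098953] [1.79989304e+02 1.14089219e-02 1.69771164e+01] 0.0187
[array([274., -64.]), array([275.,  63.]), array([229., 115.]), array([323., 115.]), array([276., 132.])]
```

View pics/w1.png

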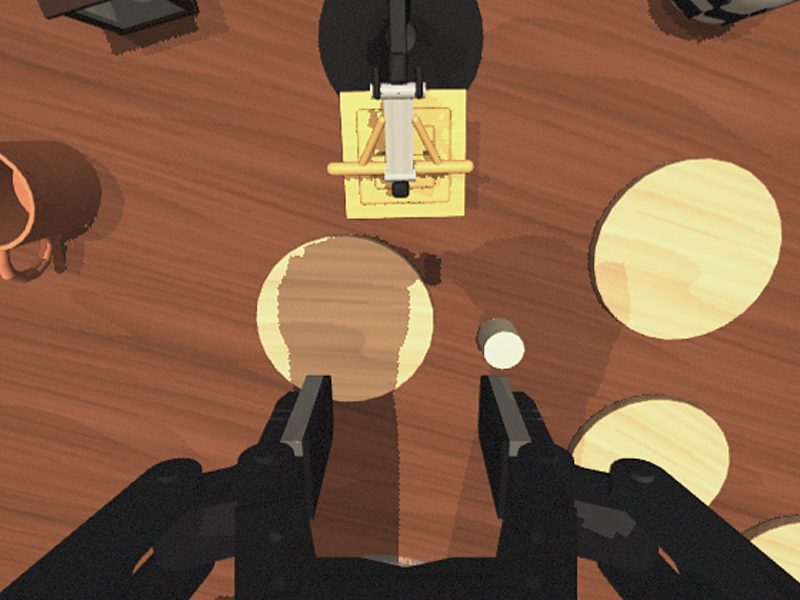

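Wrist view: bar from (329,168) to (472,166), pin at about (398.5,90), keeper leaf end at (400,178), hook tip at (401,188), roof centred near x=404. The tool is already aligned with the hook.

Run:
```python
from h import *
c=load("w1.npz"); k=lambda u,v:((u+.5)/1.42857-.5,(v+.5)/1.42857-.5)
y=np.radians(17);E=np.array([np.cos(y),np.sin(y)]);N=np.array([-np.sin(y),np.cos(y)]);t=np.array([.50463,.1240])
for n,uv,z in(("barL",(329,168.5),.2274),("barR",(472,166.5),.2274),("pin",(398.5,90),.253),("tip",(401,188),.235),("tipfront",(401,196),.235),("leafend",(400,178),.233),("roofTL",(340,92),.13),("roofTR",(465,88),.13),("roofBL",(347,219),.13),("roofBR",(465,214),.13),("board",(346,320),.014),("boardA",(687,248),.014),("candle",(503,350),.038)):
    P=plane(c,k(*uv),z); d=P[:2]-t; print(n,P.round(4),"tool-frame fwd/left mm",(d@E*1e3).round(1),(d@N*1e3).round(1))
```

```text
barL [0.553  0.1752 0.2274] tool-frame fwd/left mm 61.2 34.8
barR [0.5732 0.1118 0.2274] tool-frame fwd/left mm 62.0 -31.7
pin [0.5935 0.1532 0.253 ] tool-frame fwd/left mm 93.5 2.0
tip [0.555  0.1407 0.235 ] tool-frame fwd/left mm 53.1 1.3
tipfront [0.5515 0.1397 0.235 ] tool-frame fwd/left mm 49.4 1.3
leafend [0.559  0.1424 0.233 ] tool-frame fwd/left mm 57.3 1.7
roofTL [0.5889 0.1914 0.13  ] tool-frame fwd/left mm 100.3 39.8
roofTR [0.6138 0.1178 0.13  ] tool-frame fwd/left mm 102.6 -37.8
roofBL [0.5137 0.1668 0.13  ] tool-frame fwd/left mm 21.1 38.3
roofBR [0.5399 0.0923 0.13  ] tool-frame fwd/left mm 24.4 -40.6
board [0.3974 0.1495 0.014 ] tool-frame fwd/left mm -95.1 55.8
boardA [ 0.5559 -0.1298  0.014 ] tool-frame fwd/left mm -25.2 -257.7
candle [0.4206 0.0033 0.038 ] tool-frame fwd/left mm -115.6 -90.8
```

>>> play_rows(steps=[[[0.01,-0.0007,0.02,-0.014],[0.01,0,0.025,0],[0.0105,0,0.025,0],[0,0,0.02,0],[0,0,0,0]]])

```text
time: 2.65
ee_pos: [0.5326, 0.1334, 0.2367]
tcp_rot: [-180.0, 0.3, 17.7]
wrist_force: [-0.7, -0.1, -0.2]
opening: 0.0448
grasp_force: 0.0
```

>>> play_rows(steps=[[[0,0,0.015,0],[0,0,0.015,0],[0,0,0.006,0],[0,0,0,0],[0,0,0,0]]])

```text
time: 3.07
ee_pos: [0.5338, 0.1343, 0.2062]
tcp_rot: [180.0, -0.1, 17.8]
wrist_force: [-0.5, 0.8, 1.1]
opening: 0.045
grasp_force: 0.0
```

```bash
cat > st.py <<'E'
from workcell import bot
from h import *
o=bot.get_obs(); y=np.radians(17.8);E=np.array([np.cos(y),np.sin(y)]);N=np.array([-np.sin(y),np.cos(y)])
d=o["ee_pos"][:2]-[.5639,.1438]; w=o["wrist_force"]
print("stand x,y mm",(d@E*1e3).round(2),(d@N*1e3).round(2),"z",o["ee_pos"][2].round(4),"rot",o["tcp_rot"].round(2),"F fwd,left,up",(w[:2]@E).round(2),(w[:2]@N).round(2),w[2].round(2),o["time"])
E
cat > w.py <<'E'
import sys
from st import *
c=bot.camera("wrist"); n=sys.argv[1]; np.savez(n+".npz",**{k:np.array(v) for k,v in c.items()})
cv2.imwrite(f"pics/{n}.png",cv2.resize(c["img"],(800,600),interpolation=cv2.INTER_CUBIC))
E
python3 w.py w2
```

```text
stand x,y mm -31.59 0.15 z 0.2062 rot [ 1.800e+02 -6.000e-02  1.778e+01] F fwd,left,up -0.21 0.93 1.13 3.0667
```

View pics/w2.png

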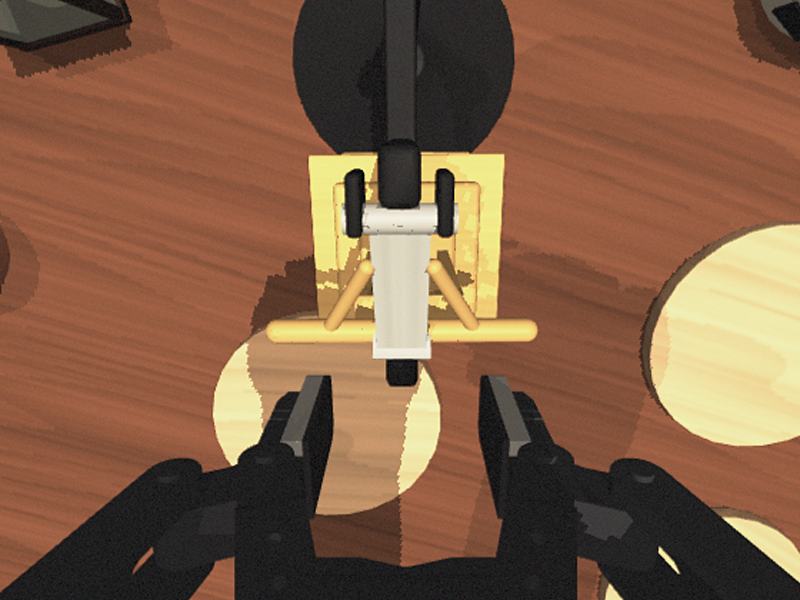

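The bar (402,330) is square to the fingers (gap centre 405), and they straddle strap and hook. I advance towards the bar.

>>> play_rows(steps=[[[0.004,0,0,0],[0.004,0,0,0],[0.003,0,0,0],[0,0,0,0],[0,0,0,0]]])

```text
time: 3.53
ee_pos: [0.5445, 0.1381, 0.2048]
tcp_rot: [-180.0, 0.0, 17.8]
wrist_force: [0.5, 0.2, 0.5]
opening: 0.0452
grasp_force: 0.0
```

```bash
python3 st.py
```

```text
stand x,y mm -20.23 0.49 z 0.2048 rot [-1.800e+02  2.000e-02  1.781e+01] F fwd,left,up 0.52 0.02 0.5 3.5333
```

>>> play_rows(steps=[[[0.001,0,0,0],[0.001,0,0,0],[0,0,0,0],[0,0,0,0],[0,0,0,0]]])

```text
time: 3.95
ee_pos: [0.5461, 0.1386, 0.2049]
tcp_rot: [-180.0, -0.0, 17.8]
wrist_force: [-0.4, 0.1, -0.3]
opening: 0.0453
grasp_force: 0.0
```

```bash
python3 st.py
```

```text
stand x,y mm -18.51 0.46 z 0.2049 rot [-180.     -0.     17.81] F fwd,left,up -0.39 0.25 -0.31 3.95
```

>>> play_rows(steps=[[[0.001,0,0,0],[0.001,0,0,0],[0,0,0,0],[0,0,0,0],[0,0,0,0]]])

```text
time: 4.37
ee_pos: [0.5481, 0.1392, 0.2049]
tcp_rot: [180.0, 0.0, 17.8]
wrist_force: [0.0, -0.7, -0.1]
opening: 0.0451
grasp_force: 0.0
```

```bash
python3 st.py
```

```text
stand x,y mm -16.48 0.44 z 0.2049 rot [1.800e+02 1.000e-02 1.781e+01] F fwd,left,up -0.21 -0.72 -0.09 4.3667
```

>>> play_rows(steps=[[[0.001,0,0,0],[0,0,0,0],[0,0,0,0],[0,0,0,0],[0,0,0,0]]])

```text
time: 4.78
ee_pos: [0.549, 0.1395, 0.2049]
tcp_rot: [-180.0, 0.0, 17.8]
wrist_force: [-0.5, 0.2, -0.1]
opening: 0.0451
grasp_force: 0.0
```

>>> play_rows(steps=[[[0.001,0,0,0],[0,0,0,0],[0,0,0,0],[0,0,0,0],[0,0,0,0]]])

```text
time: 5.2
ee_pos: [0.55, 0.1398, 0.2049]
tcp_rot: [-180.0, 0.0, 17.8]
wrist_force: [1.4, -0.5, -0.1]
opening: 0.0449
grasp_force: 0.0
```

>>> play_rows(steps=[[[0.001,0,0,0],[0,0,0,0],[0,0,0,0],[0,0,0,0],[0,0,0,0]]])

```text
time: 5.62
ee_pos: [0.5508, 0.1401, 0.2048]
tcp_rot: [-180.0, 0.0, 17.8]
wrist_force: [-2.3, -0.5, -0.6]
opening: 0.0447
grasp_force: 1.1
```

>>> play_rows(steps=[[[0.001,0,0.0005,0],[0,0,0,0],[0,0,0,0],[0,0,0,0],[0,0,0,0]]])

```text
time: 6.03
ee_pos: [0.5514, 0.1403, 0.204]
tcp_rot: [-180.0, 0.1, 17.8]
wrist_force: [-5.3, -0.8, -2.6]
opening: 0.045
grasp_force: 2.7
```

```bash
python3 w.py w3
```

```text
stand x,y mm -12.95 0.45 z 0.204 rot [-1.80e+02  8.00e-02  1.78e+01] F fwd,left,up -5.25 0.86 -2.62 6.0333
```

View pics/w3.png

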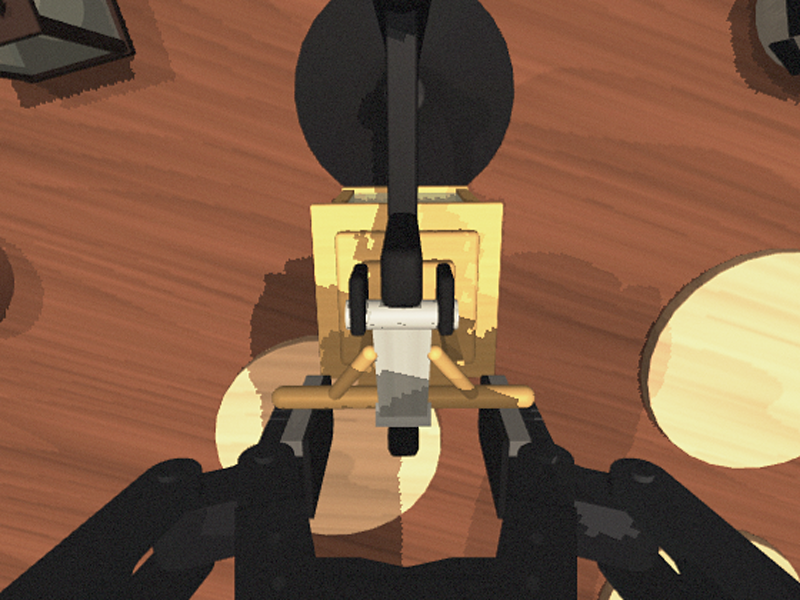

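In contact: keeper bar (402,397) is at the finger fronts and the force is 5 N, partly off the arc. I move down along the arc to relieve it.

>>> play_rows(steps=[[[0,0,0.0008,0],[0,0,0.0008,0],[0,0,0.0004,0],[0,0,0,0],[0,0,0,0]]])

```text
time: 6.5
ee_pos: [0.5521, 0.1405, 0.2026]
tcp_rot: [180.0, -0.0, 17.8]
wrist_force: [-2.4, 0.5, -0.1]
opening: 0.0451
grasp_force: 0.8
```

>>> play_rows(steps=[[[0.0003,0,0.0005,0],[0.0003,0,0.0005,0],[0,0,0,0],[0,0,0,0],[0,0,0,0]]])

```text
time: 6.92
ee_pos: [0.5526, 0.1406, 0.2015]
tcp_rot: [180.0, -0.0, 17.8]
wrist_force: [-1.2, 0.7, 0.2]
opening: 0.0454
grasp_force: 0.4
```

>>> play_rows(steps=[[[0.0006,0,0.0007,0],[0.0006,0,0.0007,0],[0,0,0,0],[0,0,0,0],[0,0,0,0]]])

```text
time: 7.33
ee_pos: [0.5536, 0.141, 0.2]
tcp_rot: [180.0, 0.0, 17.8]
wrist_force: [-0.5, -0.2, 1.1]
opening: 0.0445
grasp_force: 0.5
```

>>> play_rows(steps=[[[0.0006,0,0.0006,0],[0.0006,0,0.0006,0],[0,0,0,0],[0,0,0,0],[0,0,0,0]]])

```text
time: 7.75
ee_pos: [0.5547, 0.1413, 0.1987]
tcp_rot: [-180.0, 0.0, 17.8]
wrist_force: [-0.9, -1.1, -0.5]
opening: 0.0452
grasp_force: 0.8
```

>>> play_rows(steps=[[[0.0007,0,0.0006,0],[0.0007,0,0.0006,0],[0,0,0,0],[0,0,0,0],[0,0,0,0]]])

```text
time: 8.17
ee_pos: [0.5559, 0.1417, 0.1974]
tcp_rot: [-180.0, 0.0, 17.8]
wrist_force: [-2.7, 0.2, -2.1]
opening: 0.0449
grasp_force: 1.4
```

```bash
python3 st.py
```

```text
stand x,y mm -8.21 0.46 z 0.1974 rot [-1.800e+02  3.000e-02  1.781e+01] F fwd,left,up -2.53 1.05 -2.12 8.1667
```

>>> play_rows(steps=[[[0.0006,0,0.0006,0],[0.0006,0,0.0006,0],[0,0,0,0],[0,0,0,0],[0,0,0,0]]])

```text
time: 8.58
ee_pos: [0.5571, 0.1421, 0.1963]
tcp_rot: [-180.0, 0.0, 17.8]
wrist_force: [-3.8, -0.8, -1.9]
opening: 0.0449
grasp_force: 1.8
```

>>> play_rows(steps=[[[0.0007,0,0.0006,0],[0.0007,0,0.0006,0],[0,0,0,0],[0,0,0,0],[0,0,0,0]]])

```text
time: 9.0
ee_pos: [0.5584, 0.1425, 0.195]
tcp_rot: [-180.0, 0.0, 17.8]
wrist_force: [-4.6, -0.5, -3.2]
opening: 0.0452
grasp_force: 2.1
```

>>> play_rows(steps=[[[0.0007,0,0.0006,0],[0.0007,0,0.0005,0],[0,0,0,0],[0,0,0,0],[0,0,0,0]]])

```text
time: 9.42
ee_pos: [0.5598, 0.143, 0.194]
tcp_rot: [-180.0, 0.0, 17.8]
wrist_force: [-3.9, 0.2, -3.9]
opening: 0.0452
grasp_force: 2.4
```

```bash
python3 st.py
```

```text
stand x,y mm -4.17 0.47 z 0.194 rot [-1.800e+02  2.000e-02  1.781e+01] F fwd,left,up -3.66 1.43 -3.92 9.4167
```

>>> play_rows(steps=[[[0,0,0.0005,0],[0,0,0.0005,0],[0,0,0,0],[0,0,0,0],[0,0,0,0]]])

```text
time: 9.83
ee_pos: [0.5601, 0.1431, 0.1934]
tcp_rot: [180.0, -0.0, 17.8]
wrist_force: [-1.8, -0.2, -1.8]
opening: 0.0448
grasp_force: 1.1
```

>>> play_rows(steps=[[[0,0,0.0005,0],[0,0,0.0005,0],[0,0,0,0],[0,0,0,0],[0,0,0,0]]])

```text
time: 10.25
ee_pos: [0.56, 0.143, 0.1923]
tcp_rot: [180.0, -0.0, 17.8]
wrist_force: [-0.2, 0.7, 0.4]
opening: 0.0452
grasp_force: 0.5
```

```bash
python3 st.py
```

```text
stand x,y mm -3.93 0.4 z 0.1923 rot [ 1.80e+02 -3.00e-02  1.78e+01] F fwd,left,up -0.01 0.74 0.4 10.25
```

>>> play_rows(steps=[[[0.0006,0,0.0005,0],[0.0006,0,0.0005,0],[0,0,0,0],[0,0,0,0],[0,0,0,0]]])

```text
time: 10.67
ee_pos: [0.561, 0.1433, 0.191]
tcp_rot: [180.0, 0.0, 17.8]
wrist_force: [-1.3, -0.2, 0.5]
opening: 0.0448
grasp_force: 0.6
```

>>> play_rows(steps=[[[0.0005,0,0.0004,0],[0.0005,0,0.0004,0],[0,0,0,0],[0,0,0,0],[0,0,0,0]]])

```text
time: 11.08
ee_pos: [0.562, 0.1437, 0.1903]
tcp_rot: [-180.0, 0.0, 17.8]
wrist_force: [-1.0, -0.1, 1.0]
opening: 0.0451
grasp_force: 0.6
```

```bash
python3 st.py
```

```text
stand x,y mm -1.89 0.45 z 0.1903 rot [-180.      0.     17.81] F fwd,left,up -1.03 0.19 1.01 11.0833
```

>>> play_rows(steps=[[[0.0005,0,0.0003,0],[0.0005,0,0.0003,0],[0,0,0,0],[0,0,0,0],[0,0,0,0]]])

```text
time: 11.5
ee_pos: [0.5629, 0.1439, 0.1897]
tcp_rot: [-180.0, 0.0, 17.8]
wrist_force: [-1.4, -0.5, 0.3]
opening: 0.0447
grasp_force: 0.8
```

>>> play_rows(steps=[[[0.0004,0,0.0002,0],[0.0004,0,0.0002,0],[0,0,0,0],[0,0,0,0],[0,0,0,0]]])

```text
time: 11.92
ee_pos: [0.5637, 0.1442, 0.1892]
tcp_rot: [-180.0, 0.0, 17.8]
wrist_force: [-1.8, -1.0, 0.1]
opening: 0.0452
grasp_force: 0.9
```

```bash
python3 st.py
```

```text
stand x,y mm -0.1 0.48 z 0.1892 rot [-1.800e+02  1.000e-02  1.781e+01] F fwd,left,up -2.04 -0.43 0.1 11.9167
```

>>> play_rows(steps=[[[0.0003,0,0.0002,0],[0.0003,0,0.0001,0],[0,0,0,0],[0,0,0,0],[0,0,0,0]]])

```text
time: 12.33
ee_pos: [0.5641, 0.1444, 0.189]
tcp_rot: [-180.0, 0.0, 17.8]
wrist_force: [-3.7, -0.2, 0.0]
opening: 0.045
grasp_force: 1.7
```

>>> play_rows(steps=[[[0.0003,0,0.0002,0],[0.0002,0,0.0001,0],[0,0,0,0],[0,0,0,0],[0,0,0,0]]])

```text
time: 12.75
ee_pos: [0.5643, 0.1444, 0.1888]
tcp_rot: [-180.0, 0.0, 17.8]
wrist_force: [-7.3, -0.9, 2.0]
opening: 0.0451
grasp_force: 3.0
```

```bash
python3 st.py
```

```text
stand x,y mm 0.59 0.46 z 0.1888 rot [-1.800e+02  4.000e-02  1.781e+01] F fwd,left,up -7.19 1.33 1.95 12.75
```

Stop found: force climbs from about 2 to 7 N at tool x≈+0.5 mm. I ease back slightly, then close on the strap.

>>> play_rows(steps=[[[-0.0003,0,0,0],[0,0,0,0],[0,0,0,0],[0,0,0,0],[0,0,0,0]]], gripper=0.036, squeeze=30)

```text
time: 13.17
ee_pos: [0.5642, 0.1446, 0.1887]
tcp_rot: [-180.0, 0.0, 17.8]
wrist_force: [-5.6, 0.1, 0.3]
opening: 0.0361
grasp_force: 2.5
```

```bash
python3 st.py
```

```text
stand x,y mm 0.53 0.64 z 0.1887 rot [-1.7998e+02  2.0000e-02  1.7820e+01] F fwd,left,up -5.33 1.85 0.29 13.1667
```

>>> play_rows(steps=[[[0,0,0,0],[0,0,0,0],[0,0,0,0],[0,0,0,0],[0,0,0,0]]], gripper=0.024)

```text
time: 13.58
ee_pos: [0.5643, 0.1444, 0.1889]
tcp_rot: [-180.0, 0.0, 17.8]
wrist_force: [-4.5, -1.1, 2.3]
opening: 0.0294
grasp_force: 33.8
```

>>> play_rows(steps=[[[0,0,0,0],[0,0,0,0],[0,0,0,0],[0,0,0,0],[0,0,0,0]]])

```text
time: 14.0
ee_pos: [0.5643, 0.1444, 0.1889]
tcp_rot: [180.0, 0.0, 17.8]
wrist_force: [-5.0, -0.7, 1.4]
opening: 0.0291
grasp_force: 33.8
```

```bash
python3 w.py w4
```

```text
stand x,y mm 0.57 0.44 z 0.1889 rot [1.80e+02 1.00e-02 1.78e+01] F fwd,left,up -4.94 0.81 1.44 14.0
```

View pics/w4.png

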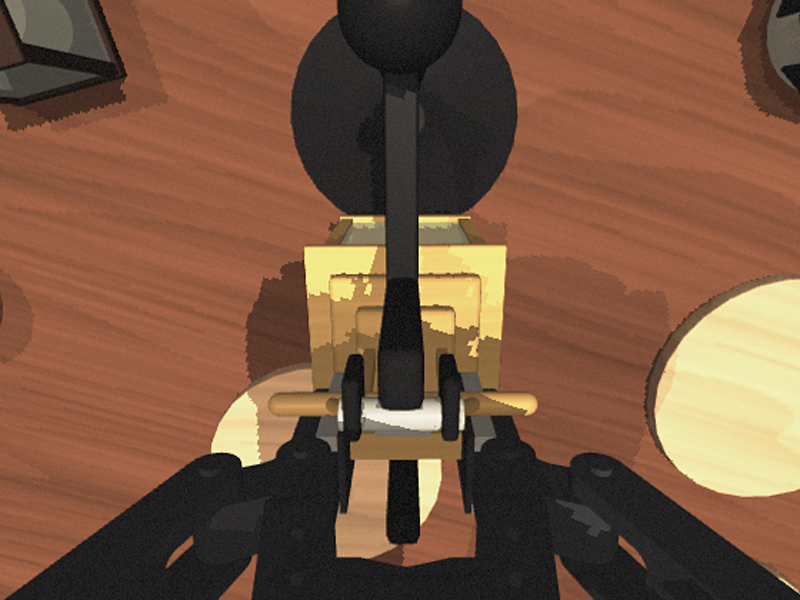

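Strap top (402,447) is clamped between the pads, and the keeper is open with the bar at (402,404) against the fingers. I lift slowly while keeping the push.

>>> play_rows(steps=[[[0,0,-0.0005,0],[0,0,-0.0005,0],[0,0,-0.0005,0],[0,0,-0.0005,0],[0,0,0,0]]])

```text
time: 14.47
ee_pos: [0.5642, 0.1443, 0.1901]
tcp_rot: [180.0, 0.1, 17.8]
wrist_force: [-4.9, -1.8, -7.7]
opening: 0.0293
grasp_force: 32.9
```

```bash
python3 st.py
```

```text
stand x,y mm 0.43 0.38 z 0.1901 rot [1.80e+02 8.00e-02 1.78e+01] F fwd,left,up -5.25 -0.18 -7.71 14.4667
```

>>> play_rows(steps=[[[0,0,-0.0007,0],[0,0,-0.0007,0],[0,0,-0.0008,0],[0,0,-0.0008,0],[0,0,0,0]]])

```text
time: 14.88
ee_pos: [0.5643, 0.1443, 0.1936]
tcp_rot: [180.0, 0.0, 17.8]
wrist_force: [-4.6, -1.9, -6.3]
opening: 0.0294
grasp_force: 33.5
```

```bash
python3 st.py
```

```text
stand x,y mm 0.51 0.36 z 0.1936 rot [1.7999e+02 4.0000e-02 1.7800e+01] F fwd,left,up -4.96 -0.39 -6.3 14.8833
```

>>> play_rows(steps=[[[0,0,-0.0007,0],[0,0,-0.0007,0],[0,0,-0.0008,0],[0,0,-0.0008,0],[0,0,0,0]]])

```text
time: 15.3
ee_pos: [0.5642, 0.1443, 0.1966]
tcp_rot: [180.0, 0.0, 17.8]
wrist_force: [-5.9, -1.6, -7.1]
opening: 0.0293
grasp_force: 33.3
```

```bash
python3 st.py
```

```text
stand x,y mm 0.5 0.42 z 0.1966 rot [1.7999e+02 4.0000e-02 1.7810e+01] F fwd,left,up -6.1 0.28 -7.08 15.3
```

>>> play_rows(steps=[[[-0.0001,0,-0.0007,0],[0,0,-0.0007,0],[0,0,-0.0008,0],[0,0,-0.0008,0],[0,0,0,0]]])

```text
time: 15.72
ee_pos: [0.5643, 0.1444, 0.1998]
tcp_rot: [180.0, 0.0, 17.8]
wrist_force: [-4.1, -2.0, -6.8]
opening: 0.0295
grasp_force: 33.4
```

>>> play_rows(steps=[[[0,0,-0.0007,0],[0,0,-0.0007,0],[0,0,-0.0008,0],[0,0,-0.0008,0],[0,0,0,0]]])

```text
time: 16.13
ee_pos: [0.5642, 0.1443, 0.2027]
tcp_rot: [180.0, 0.0, 17.8]
wrist_force: [-5.1, -1.4, -6.2]
opening: 0.0296
grasp_force: 33.2
```

```bash
python3 st.py
```

```text
stand x,y mm 0.48 0.41 z 0.2027 rot [1.80e+02 2.00e-02 1.78e+01] F fwd,left,up -5.27 0.25 -6.24 16.1333
```

>>> play_rows(steps=[[[0,0,-0.0007,0],[0,0,-0.0007,0],[0,0,-0.0008,0],[0,0,-0.0008,0],[0,0,0,0]]])

```text
time: 16.55
ee_pos: [0.5642, 0.1444, 0.2057]
tcp_rot: [180.0, 0.0, 17.8]
wrist_force: [-4.7, -1.7, -6.1]
opening: 0.0289
grasp_force: 33.3
```

```bash
python3 st.py
```

```text
stand x,y mm 0.49 0.43 z 0.2057 rot [1.800e+02 2.000e-02 1.781e+01] F fwd,left,up -5.03 -0.17 -6.13 16.55
```

>>> play_rows(steps=[[[0,0,-0.0007,0],[0,0,-0.0007,0],[0,0,-0.0008,0],[0,0,-0.0008,0],[0,0,0,0]]])

```text
time: 16.97
ee_pos: [0.5642, 0.1443, 0.2087]
tcp_rot: [180.0, 0.0, 17.8]
wrist_force: [-4.5, -1.3, -6.9]
opening: 0.0294
grasp_force: 33.3
```

>>> play_rows(steps=[[[0,0,-0.0007,0],[0,0,-0.0007,0],[0,0,-0.0008,0],[0,0,-0.0008,0],[0,0,0,0]]])

```text
time: 17.38
ee_pos: [0.5643, 0.1443, 0.2118]
tcp_rot: [180.0, 0.0, 17.8]
wrist_force: [-5.9, -2.0, -6.1]
opening: 0.0294
grasp_force: 33.5
```

```bash
python3 st.py
```

```text
stand x,y mm 0.5 0.4 z 0.2118 rot [1.80e+02 2.00e-02 1.78e+01] F fwd,left,up -6.22 -0.07 -6.07 17.3833
```

>>> play_rows(steps=[[[0,0,-0.0007,0],[0,0,-0.0007,0],[0,0,-0.0008,0],[0,0,-0.0008,0],[0,0,0,0]]])

```text
time: 17.8
ee_pos: [0.565, 0.1446, 0.2155]
tcp_rot: [180.0, -0.1, 17.8]
wrist_force: [-1.3, -0.4, -2.8]
opening: 0.0292
grasp_force: 31.4
```

```bash
python3 st.py
```

```text
stand x,y mm 1.32 0.45 z 0.2155 rot [ 1.800e+02 -1.300e-01  1.781e+01] F fwd,left,up -1.38 0.0 -2.83 17.8
```

Bar has slipped off the fingertips at a lift of about 27 mm, so the strap is above the tip. I raise a little more, then move straight out from the hook.

>>> play_rows(steps=[[[-0.0005,0,-0.001,0],[-0.0005,0,-0.0015,0],[-0.001,0,-0.001,0],[-0.001,0,0,0],[0,0,0,0]]])

```text
time: 18.22
ee_pos: [0.5617, 0.1436, 0.2187]
tcp_rot: [-180.0, -0.1, 17.8]
wrist_force: [0.1, -0.0, -1.4]
opening: 0.0295
grasp_force: 31.6
```

```bash
python3 st.py
```

```text
stand x,y mm -2.15 0.5 z 0.2187 rot [-1.800e+02 -7.000e-02  1.781e+01] F fwd,left,up 0.07 -0.07 -1.4 18.2167
```

>>> play_rows(steps=[[[-0.002,0,0,0],[-0.003,0,0,0],[-0.003,0,0,0],[-0.002,0,0,0],[0,0,0,0]]])

```text
time: 18.63
ee_pos: [0.5514, 0.1403, 0.2182]
tcp_rot: [-180.0, 0.0, 17.8]
wrist_force: [-1.7, -0.4, -3.9]
opening: 0.0292
grasp_force: 31.9
```

```bash
python3 st.py
```

```text
stand x,y mm -12.98 0.48 z 0.2182 rot [-1.800e+02  3.000e-02  1.781e+01] F fwd,left,up -1.76 0.16 -3.93 18.6333
```

>>> play_rows(steps=[[[-0.003,0,0,0],[-0.004,0,0,0],[-0.005,0,0,0],[-0.005,0,0,0],[-0.005,0,0,0]]])

```text
time: 19.05
ee_pos: [0.5305, 0.1335, 0.2182]
tcp_rot: [180.0, -0.0, 17.8]
wrist_force: [0.2, 0.2, -3.5]
opening: 0.0297
grasp_force: 30.7
```

>>> play_rows(steps=[[[-0.008,0,0,0],[-0.01,0,0,0],[-0.01,0,0,0],[-0.008,0,0,0],[-0.004,0,0,0]]])

```text
time: 19.47
ee_pos: [0.4917, 0.1211, 0.2186]
tcp_rot: [180.0, -0.0, 17.8]
wrist_force: [-0.4, -0.0, -3.4]
opening: 0.0292
grasp_force: 30.7
```

```bash
python3 st.py
python3 - <<'E'
from workcell import bot
import cv2
c=bot.camera("scene");cv2.imwrite("pics/s5.png",cv2.resize(c["img"][160:320,200:400],None,fx=3.5,fy=3.5))
E
```

```text
stand x,y mm -75.7 0.45 z 0.2186 rot [ 1.80e+02 -2.00e-02  1.78e+01] F fwd,left,up -0.37 0.11 -3.37 19.4667
```

View pics/s5.png

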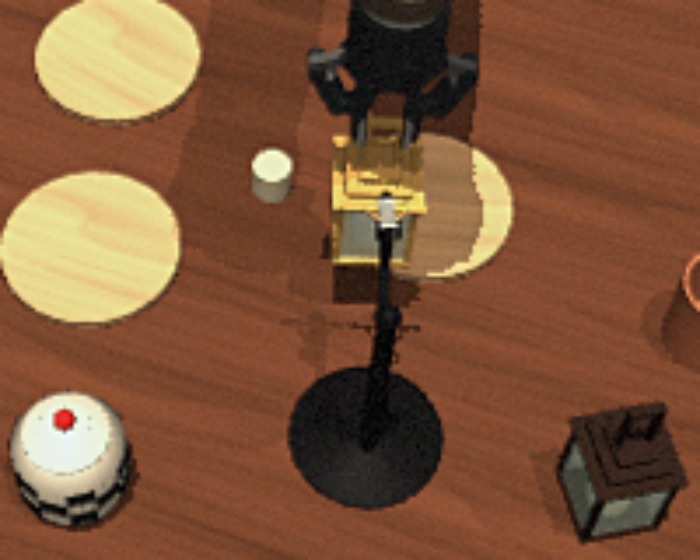

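Lantern is off the hook, upright, at z ≈ 0.08; stand and candle are undisturbed. I carry it to the far board.

>>> play_rows(steps=[[[0,0.008,0,0],[-0.001,0.015,0,0],[-0.0015,0.022,0,0],[-0.0015,0.025,0,0],[-0.0015,0.025,0,0]]])

```text
time: 19.93
ee_pos: [0.5174, 0.0281, 0.2181]
tcp_rot: [180.0, -0.0, 17.9]
wrist_force: [0.1, 0.2, -3.2]
opening: 0.0291
grasp_force: 30.7
```

>>> play_rows(steps=[[[-0.0015,0.025,0,0],[-0.0015,0.025,0,0],[-0.0015,0.025,0,0],[-0.0015,0.025,0,0],[-0.0015,0.022,0,0]]])

```text
time: 20.35
ee_pos: [0.5475, -0.0913, 0.2179]
tcp_rot: [180.0, 0.0, 17.8]
wrist_force: [0.9, 0.9, -3.3]
opening: 0.0295
grasp_force: 30.7
```

>>> play_rows(steps=[[[-0.0015,0.018,0,0],[-0.0011,0.012,0,0],[0,0.007,0,0],[0,0.003,0,0],[0,0,0,0]]])

```text
time: 20.77
ee_pos: [0.5568, -0.1281, 0.218]
tcp_rot: [-180.0, 0.0, 17.8]
wrist_force: [-0.0, -0.2, -3.2]
opening: 0.029
grasp_force: 30.7
```

```bash
python3 w.py w6
```

```text
stand x,y mm -89.86 -256.77 z 0.218 rot [-1.7998e+02  1.0000e-02  1.7790e+01] F fwd,left,up -0.08 -0.21 -3.2 20.7667
```

View pics/w6.png

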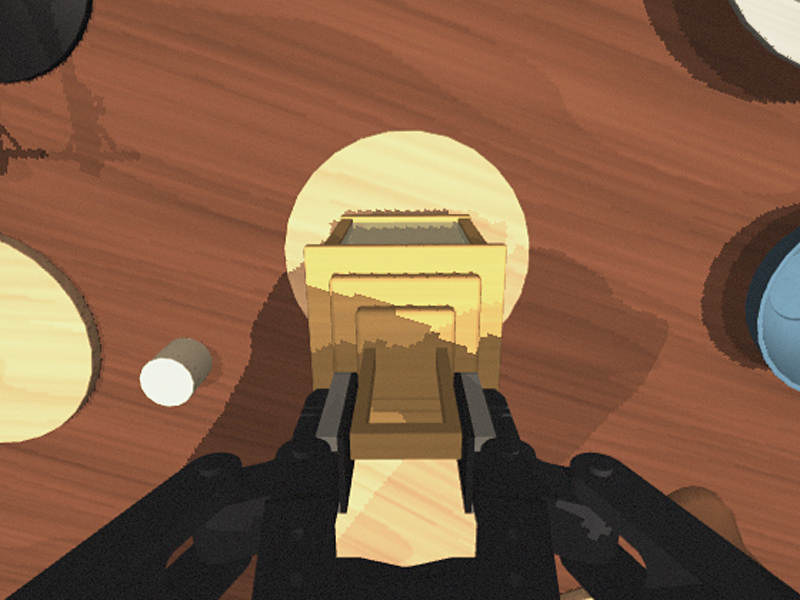

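Board is centred at about (406,250), laterally in line with the lantern (404), and its distance agrees with three earlier estimates. I lower it.

>>> play_rows(steps=[[[0,0,0.008,0],[0,0,0.012,0],[0,0,0.014,0],[0,0,0.012,0],[0,0,0.008,0]]])

```text
time: 21.23
ee_pos: [0.5562, -0.1272, 0.1624]
tcp_rot: [-180.0, 0.1, 17.9]
wrist_force: [-0.6, -0.4, -3.4]
opening: 0.0294
grasp_force: 30.7
```

>>> play_rows(steps=[[[0,0,0.002,0],[0,0,0.001,0],[0,0,0.001,0],[0,0,0,0],[0,0,0,0]]])

```text
time: 21.65
ee_pos: [0.557, -0.128, 0.1608]
tcp_rot: [180.0, -0.0, 17.8]
wrist_force: [-0.2, 0.0, -2.6]
opening: 0.0295
grasp_force: 30.7
```

>>> play_rows(steps=[[[0,0,0.001,0],[0,0,0.001,0],[0,0,0.0005,0],[0,0,0,0],[0,0,0,0]]])

```text
time: 22.07
ee_pos: [0.5567, -0.128, 0.1576]
tcp_rot: [-180.0, 0.0, 17.8]
wrist_force: [0.3, -0.3, -3.6]
opening: 0.0292
grasp_force: 30.7
```

>>> play_rows(steps=[[[0,0,0.0005,0],[0,0,0.0005,0],[0,0,0.0005,0],[0,0,0,0],[0,0,0,0]]])

```text
time: 22.48
ee_pos: [0.5567, -0.128, 0.1561]
tcp_rot: [-180.0, 0.0, 17.8]
wrist_force: [-0.1, -0.2, -2.7]
opening: 0.0297
grasp_force: 30.7
```

>>> play_rows(steps=[[[0,0,0.0005,0],[0,0,0.0005,0],[0,0,0,0],[0,0,0,0],[0,0,0,0]]])

```text
time: 22.9
ee_pos: [0.5567, -0.128, 0.1552]
tcp_rot: [-180.0, 0.0, 17.8]
wrist_force: [-0.4, 0.6, -3.8]
opening: 0.0294
grasp_force: 30.7
```

>>> play_rows(steps=[[[0,0,0.0005,0],[0,0,0.0005,0],[0,0,0,0],[0,0,0,0],[0,0,0,0]]])

```text
time: 23.32
ee_pos: [0.5567, -0.128, 0.1542]
tcp_rot: [-180.0, 0.0, 17.8]
wrist_force: [-0.2, -1.1, -1.6]
opening: 0.0296
grasp_force: 30.7
```

>>> play_rows(steps=[[[0,0,0.0005,0],[0,0,0,0],[0,0,0,0],[0,0,0,0],[0,0,0,0]]])

```text
time: 23.73
ee_pos: [0.5567, -0.128, 0.1537]
tcp_rot: [-180.0, -0.0, 17.8]
wrist_force: [-0.6, 0.0, -3.9]
opening: 0.0293
grasp_force: 30.7
```

>>> play_rows(steps=[[[0,0,0.0003,0],[0,0,0,0],[0,0,0,0],[0,0,0,0],[0,0,0,0]]])

```text
time: 24.15
ee_pos: [0.5567, -0.128, 0.1534]
tcp_rot: [-180.0, 0.0, 17.8]
wrist_force: [-0.7, 0.1, -2.9]
opening: 0.0295
grasp_force: 30.7
```

>>> play_rows(steps=[[[0,0,0.0005,0],[0,0,0,0],[0,0,0,0],[0,0,0,0],[0,0,0,0]]])

```text
time: 24.57
ee_pos: [0.5568, -0.128, 0.153]
tcp_rot: [180.0, -0.0, 17.8]
wrist_force: [0.1, 1.1, -1.9]
opening: 0.0289
grasp_force: 30.8
```

>>> play_rows(steps=[[[0,0,0.0005,0],[0,0,0,0],[0,0,0,0],[0,0,0,0],[0,0,0,0]]])

```text
time: 24.98
ee_pos: [0.5569, -0.1279, 0.1529]
tcp_rot: [180.0, -0.0, 17.8]
wrist_force: [-1.2, 1.0, 5.8]
opening: 0.0291
grasp_force: 31.5
```

>>> play_rows(steps=[[[0,0,0.0005,0],[0,0,0,0],[0,0,0,0],[0,0,0,0],[0,0,0,0]]])

```text
time: 25.4
ee_pos: [0.5569, -0.1279, 0.1529]
tcp_rot: [180.0, -0.1, 17.8]
wrist_force: [-2.2, 1.3, 8.2]
opening: 0.0292
grasp_force: 31.9
```

Standing on the board. I relieve the press, open and withdraw upward.

>>> play_rows(steps=[[[0,0,-0.0008,0],[0,0,0,0],[0,0,0,0],[0,0,0,0],[0,0,0,0]]])

```text
time: 25.82
ee_pos: [0.5569, -0.1279, 0.1529]
tcp_rot: [180.0, -0.0, 17.8]
wrist_force: [0.5, 2.5, 5.2]
opening: 0.0291
grasp_force: 31.6
```

>>> play_rows(steps=[[[0,0,0,0],[0,0,0,0],[0,0,0,0],[0,0,0,0],[0,0,0,0]]], gripper=0.05)

```text
time: 26.23
ee_pos: [0.5566, -0.128, 0.1524]
tcp_rot: [-180.0, 0.0, 17.8]
wrist_force: [0.2, -1.1, 0.1]
opening: 0.0501
grasp_force: 0.0
```

>>> play_rows(steps=[[[0,0,-0.005,0],[0,0,-0.015,0],[0,0,-0.025,0],[0,0,-0.03,0],[0,0,-0.03,0]]])

```text
time: 26.65
ee_pos: [0.5563, -0.1279, 0.2589]
tcp_rot: [-180.0, 0.0, 17.8]
wrist_force: [1.6, -0.2, -0.0]
opening: 0.05
grasp_force: 0.0
```

>>> play_rows(steps=[[[0,0,-0.03,0],[0,0,0,0],[0,0,0,0],[0,0,0,0],[0,0,0,0]]])

```text
time: 27.07
ee_pos: [0.5564, -0.1279, 0.2866]
tcp_rot: [-179.9, 0.1, 17.8]
wrist_force: [-0.5, 0.6, -1.5]
opening: 0.0501
grasp_force: 0.0
```

Run:
```python
from workcell import bot
import cv2
c=bot.camera("scene");cv2.imwrite("pics/s7.png",cv2.resize(c["img"][140:320,120:400],None,fx=2.8,fy=2.8))
```

```text
(no output)
```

View pics/s7.png

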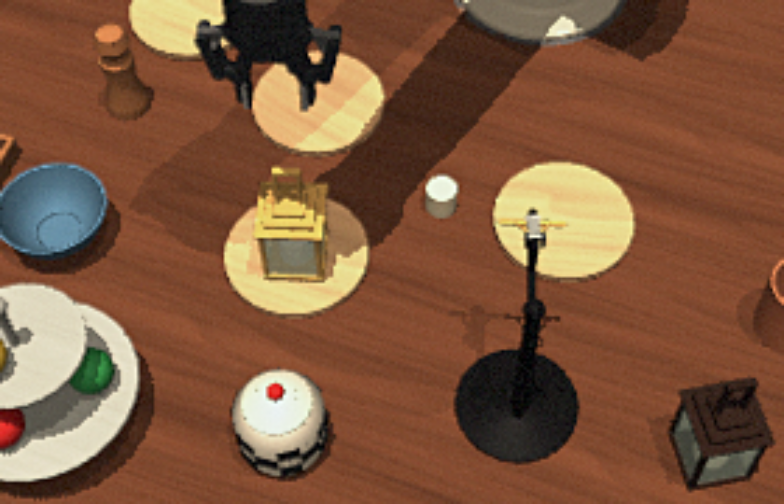

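The lantern (292,240) stands upright in the middle of the far board (297,254). Gripper is clear, the keeper has shut, and everything else is in place.

```bash
python3 -c "
from workcell import bot
print(bot.job_done())"
```

```text
the job is handed in; nothing more can be done
None
```

The brass lantern is off the hook and standing upright in the middle of the farthest board, let go, with the keeper shut and nothing else visibly moved; the job was handed in at about 27 s, and no verdict was shown.

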